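Hold a square in the corner of a fence jig

ROBOT

A 7-joint arm with a two-finger parallel gripper is mounted at the origin on a cart in front of the work surface, level with it; the furniture and walls round the work are solid. World frame = base frame: x ahead of the robot, y to its left, z up, the work surface at z = 0. Lengths are in m, angles in rad, forces in N, time in s.
With the tool pointing down it reaches from about 0.35 to 0.9 m from the base axis. Payload 7.2 kg.
Tool frame: the origin (TCP) lies on the centre line of the jaws, within the pads' length; the fingertips stand r.tip_reach ahead of it and the grasp point (between the pads) lies 6 mm ahead of it (r.tip_reach is the distance from the TCP to the fingertips, in m); z points along the fingers, y is the direction in which the jaws open and shut (so a half turn about z gives the same grasp; the last joint's range is limited). The gripper opens to 85 mm and grips with 20 to 120 N. Pads are 22 mm wide; open, the fingers measure 114 mm over their backs; the gripper's body (76 mm by 85 mm) begins 54 mm behind the grasp point. The pads swing forward as they close: fully open they stand 13 mm farther back than shut.
Start: joints at [-1.194, 0.411, -0.013, 1.596, 0.006, 1.134, -0.082], TCP at [0.269, 0.564, 0.256] pointing down, gripper open.
Joint ranges: [-2.95, 2.95], [-0.29, 1.99], [-1.47, 1.44], [0.14, 2.54], [-1.03, 4.17], [0.13, 1.85], [-2.86, 2.86]. Speed limits (rad/s): [2.39, 2.39, 3.01, 3.01, 3.14, 3.14, 3.14].

INTERFACE

Orientations are given as a unit quaternion [x, y, z, w].
In Python, from plant import r gives the robot as it stands. The module is installed in compiled form; this text tells all that it offers. Calls block until the motion is done:
- r.goto(position, orientation): joint-space move of the TCP to a pose.
- r.move_l(position, max_speed=0.15, attitude=None): straight line of the TCP; attitude=None keeps the orientation; max_speed is the mean speed in m/s.
- r.goto_joints(angles): joint-space move.
- r.command_gripper(opening): finger opening in m; the grip force is fixed at half the most; returns when the fingers have stopped.
- r.dwell(seconds).
- r.ik(position, orientation): joint angles nearest the present ones, or None.
- r.capture(name): name is "scene" or "side" or "wrist"; returns (picture, depth): 420x560x3 uint8, red, green, blue; 420x560 float32, m along the optical axis (not along the pixel's ray), 0 where there is no reading.
- r.calibration(name): a dict with "fx", "fy", "cx", "cy" (pixels), "D" ([k1, k2, p1, p2, k3] as OpenCV has them; the pictures are not rectified), "rvec" (rotation vector, rad) and "tvec" (3), from world to camera coordinates, as OpenCV has them. Camera axes: x right, y down, z forward; pixel columns grow to the right and rows downward; lengths in m; the calibration is good to about 2 mm. A picture is of the moment at which its call begins: read the wrist's pose just before it. calibration takes no time and is no camera call; for the wrist camera it gives the pose at the moment of the call.
A pose or a line that the arm cannot do raises r.IKError and nothing moves.
- r.hand_in(): hands the job in, once; it reports no verdict.
Trained networks look in the newest picture that a camera, given by its name, has taken for a name from the list of things; names that differ only in an ending like _2 or _b are one class to them, and where a whole thing is asked for, a point or a joint stands for the part that bears it (a point fixed in the world has none). Each returns a list of dicts, best first, with "conf" (0 to 1); they miss things now and then, are a little off and sometimes report something else, mostly with a low value. They report only what shows in the picture. A call takes as long as a camera call. They do not tell look-alikes from the thing itself.
- r.regions_of(camera, query): "mask" (420x560 bool, what is visible of it) and "bbox" ([left, top, width, height] in pixels, round what is visible of it).
- r.tip_of(camera, query): "at" ([column, row] in pixels: a listed point, or the origin of a listed thing).
Readings, each from a call of its own:
- r.current_time_s(): time.
- r.current_qpos(): joint angles.
- r.current_qd(): joint speeds.
- r.current_effort(): joint torques, N m.
- r.current_tcp_pos(): TCP position.
- r.current_ee_rot(): TCP orientation.
- r.current_wrist_force(): force on the tool from outside, world axes, zero at the start.
- r.current_moment(): the same for the moment, N m.
- r.current_grip_width(): finger opening in m.
Only numpy, scipy, OpenCV 4.12 (cv2) and the standard library are available. Lean on these libraries where they do the work, as an engineer would, in place of code of your own. Each camera call takes 0.05 s, during which the arm holds its last target.

TASK

The two fences of the blue jig are about to be screwed tight, so a square must be held in them. Pick the aluminium square out of the grey tray by its black grip, lifting it well clear, and leave the other things in the tray where they are. Lay the square flat on the jig's plate, push it firmly, but without ramming it, into the corner until its outer edges bear flat against both fences, and finish still gripping it there and pressing it against both: do not let go.

Things in the scene. Friction and masses are not known exactly. Their poses are not given: they have to be found in the camera images.
- square_grip (a point): Middle of the black upright grip of the aluminium square (about 0.22 kg), where it is to be grasped. The grip is a bar 36 mm long along the square's own x, 14 mm thick along y, reaching from 10 to 48 mm above the square's underside; this point is 34 mm above the underside. Axes: x and y along the legs as below, z up.
- square_corner (a point): The outer corner of the square, at its underside, 35 mm along +x and 35 mm along +y from the middle of the grip. From here a flat leg 20 mm wide, 10 mm thick runs 90 mm towards -x, and the thicker stock, 15 mm wide, 22 mm high, 90 mm towards -y. The outer faces look towards +x and +y. Same axes as the grip.
- square: The whole square, an L with a small flat web (10 mm) inside the corner that carries the grip; origin at its underside, below the middle of the grip, same axes. A hard push along its x at the grip, above the fence contact, tends to pitch it in the fingers: grip firmly and keep it pressed lightly down.
- jig_corner (a point): The inner corner where the two fences' inner faces would meet, on the top of the blue base plate (130 x 130 mm, 10 mm thick, fixed to the bench). Axes: +x points into the far fence, +y into the left fence, z up. The free plate, 116 mm each way, lies towards -x and -y. The square is seated when its outer corner is here with its axes along these.
- fence_far: Steel fence on the jig, inner face square to the jig's x: 14 mm thick, 108 mm long, 26 mm high above the plate (cap screws 4 mm higher); rigid and fixed. Origin at the centre of its underside, on the plate. It stops 8 mm short of the corner.
- fence_left: Steel fence on the jig, inner face square to the jig's y, otherwise as the far one. Metal slides on metal here with ordinary dry friction, so the plate and the other fence take up a few newtons of any push.
- tray: Open grey tray 190 x 250 x 35 mm, walls and floor 5 mm thick, fixed. Origin at the centre of its underside. The square lies flat in its -y part, the loose things in its +y part.
- tin: Flat round tin, 58 mm across and 22 mm high, loose in the tray; leave alone. Origin at the centre of its underside.
- cone: Felt cone standing on its base, 25 mm across, 47 mm high, loose in the tray; leave alone. Origin at the centre of its underside.
- lump: Lump of set plaster 40 x 61 x 20 mm, loose in the tray; leave alone. Origin at the centre of its underside.
- jig: The whole jig; origin at the centre of its underside, axes as at its corner, which lies 51 mm along x and 51 mm along y from here, 10 mm up. Keep clear of the tall furniture beyond: a white tub 0.2 m high, 0.2 m across, centred at x 0.67, y -0.02, and a polishing lathe with a hood 0.39 m high that fills x over 0.57, y below -0.19.
Things that resemble listed ones, but are neither listed nor needed, are in the scene too. Of the things shaped like the square, the aluminium one is meant.

How it is judged:
On the way:
1. the square, in the gripper, is lifted clear of the tray (its underside 60 mm or more above the bench) (height (world z) of square above 0.06 m and contact force between the fingers and square above 1 N), for 0.2 s.
At the end, for the whole second after the job is handed in: The square lies flat on the jig's plate (within 3 mm and 2 degrees) with its outer corner within 3 mm of the jig's corner each way and its legs within 1.4 degrees of the fences; it presses on each fence with at least 1 N, is at rest and is still gripped by the fingers (at least 2 N) (x of square_corner in the frame of jig_corner between -0.003 and 0.003 m and y of square_corner in the frame of jig_corner between -0.003 and 0.003 m and z of square_corner in the frame of jig_corner below 0.003 m and angle between the x axis of square_corner and the x axis of jig_corner, either way round below 0.025 rad and angle between square_corner's own z axis and vertical below 0.035 rad and contact force between square and fence_far above 1 N and contact force between square and fence_left above 1 N and contact force between the fingers and square above 2 N and linear speed of square below 0.01 m/s); the arm keeps its last pose, push and grip.
It fails at once if the tin in the tray is pushed more than 30 mm (distance of tin from where it was at the start of the episode above 0.03 m).
It fails at once if the felt cone in the tray is pushed more than 30 mm (distance of cone from where it was at the start of the episode above 0.03 m).
It fails at once if the plaster lump in the tray is pushed more than 30 mm (distance of lump from where it was at the start of the episode above 0.03 m).
It fails at once if the square is rammed into a fence with more than 50 N (contact force between square and fence_far above 50 N).
It fails at once if the square is rammed into a fence with more than 50 N (contact force between square and fence_left above 50 N).
It also fails if it takes over 51 s, if anything falls off the work surface, if the arm or the gripper's body presses on something with over 40 N, if the wrist force passes 120 N, or if a joint passes its speed limit or range.

## Working session

There is one attempt and no reset: what is moved stays moved. The work goes in short steps, each a Python script; the robot and the scene stay as the last script left them, time stands still between calls to the robot, and variables do not carry over. Pictures are saved under pics/ and viewed, and the job is handed in when it is done.

```bash
ls; mkdir -p pics; python3 - <<'E'
from plant import r
import cv2
print(r.current_time_s(), r.tip_reach, r.current_tcp_pos(), r.current_ee_rot())
for n in ["scene","side","wrist"]:
    p,d=r.capture(n); cv2.imwrite(f"pics/{n}0.png",p[:,:,::-1])
    c=r.calibration(n); print(n,{k:(v if not hasattr(v,'tolist') else v.tolist()) for k,v in c.items()})
    for q in ["square_grip","square_corner","jig_corner","tray"]:
        print(q,[(x['at'],round(x['conf'],2)) for x in r.tip_of(n,q)])
print(r.current_time_s())
E
```

```text
pics
0.0 0.025 [0.26874103 0.56374846 0.25543975] [ 2.20528155e-01  9.75380249e-01 -8.29294431e-04 -1.17778511e-04]
scene {'fx': 428.5784770986536, 'fy': 428.5784770986536, 'cx': 286.13929029207844, 'cy': 208.8277563162484, 'D': [0.030041198573854868, 0.0, 0.0, 0.0, 0.0], 'rvec': [2.0254816890188607, -0.8540631990855369, 0.4322968968649806], 'tvec': [-0.21047853636296363, 0.28139030573551566, 0.7197950971552274]}
square_grip [([278.5, 179.6], 0.88), ([204.7, 222.9], 0.67), ([161.6, 199.2], 0.42)]
square_corner [([276.1, 183.6], 0.97), ([279.9, 180.9], 0.65), ([185.8, 239.9], 0.57)]
jig_corner [([381.0, 245.9], 0.63)]
tray [([276.9, 179.6], 0.17)]
side {'fx': 427.47361826102474, 'fy': 427.47361826102474, 'cx': 275.6679455306914, 'cy': 211.98614955417938, 'D': [-0.13480476174277364, 0.0, 0.0, 0.0, 0.0], 'rvec': [2.547123536161606, -0.646927146159343, 0.15167950926701596], 'tvec': [-0.3125836992942873, 0.30234066639628177, 0.8572947355289835]}
square_grip [([196.6, 192.2], 0.96), ([291.4, 153.7], 0.69), ([167.9, 151.9], 0.59)]
square_corner [([154.6, 165.4], 0.96), ([285.9, 143.2], 0.65), ([182.9, 197.1], 0.57)]
jig_corner [([366.7, 271.1], 0.62), ([281.4, 123.0], 0.16)]
tray []
wrist {'fx': 294.2113749493814, 'fy': 294.2113749493814, 'cx': 278.1587425006935, 'cy': 204.49935470025332, 'D': [-0.06328277598230517, 0.0, 0.0, 0.0, 0.0], 'rvec': [-2.4501220288964447, -1.5438665683645716, -0.21771251756332657], 'tvec': [-0.6236491208445584, -0.034220396960126236, 0.37954486477927385]}
square_grip [([95.5, 289.0], 0.79)]
square_corner [([106.7, 243.0], 0.85), ([177.5, 189.6], 0.61)]
jig_corner []
tray []
0.75
```

View pics/scene0.png

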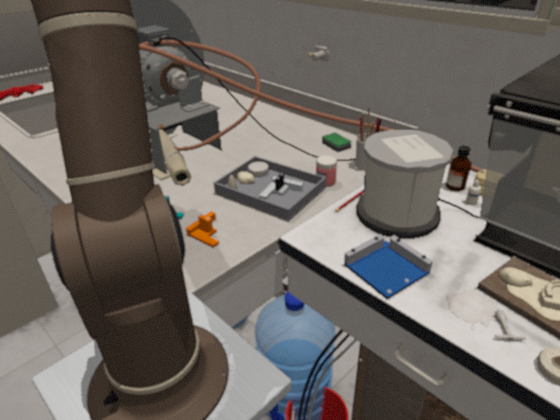

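View pics/side0.png

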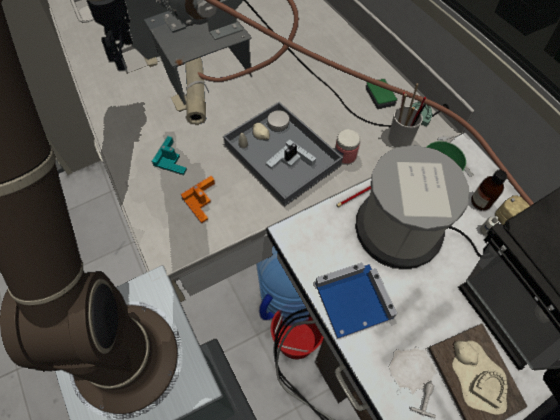

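View pics/wrist0.png

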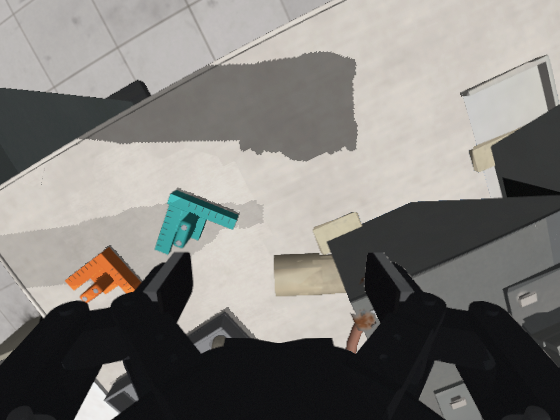

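The aluminium square with the black grip lies in the tray: scene (280,183), side (291,153). Orange (scene 205,223; side 197,197) and teal (side 168,153) squares lie on the bench, outside the tray. They are look-alikes made of the wrong material. The jig is at scene (388,265), side (355,300). Next I'll confirm with crops and measure.

```bash
cat > h.py <<'E'
from plant import r
import numpy as np, cv2
from scipy.spatial.transform import Rotation as R
def cal(n):
    c=r.calibration(n); K=np.array([[c['fx'],0,c['cx']],[0,c['fy'],c['cy']],[0,0,1.]])
    return K,np.array(c['D'],float),np.array(c['rvec'],float),np.array(c['tvec'],float)
def ray(c,px):
    K,D,rv,tv=c; M=cv2.Rodrigues(rv)[0]
    u=cv2.undistortPoints(np.array(px,float).reshape(-1,1,2),K,D).reshape(-1,2)
    d=np.c_[u,np.ones(len(u))]@M
    return -M.T@tv,d
def onz(c,px,z):
    o,d=ray(c,px); return o+d*((z-o[2])/d[:,2])[:,None]
def cloud(c,depth):
    h,w=depth.shape; vv,uu=np.mgrid[:h,:w]
    o,d=ray(c,np.c_[uu.ravel(),vv.ravel()])
    return (o+d*depth.ravel()[:,None]).reshape(h,w,3)
def proj(c,P): return cv2.projectPoints(np.array(P,float).reshape(-1,1,3),c[2],c[3],c[0],c[1])[0].reshape(-1,2)
def crop(p,x0,y0,x1,y1,name,s=None):
    s=s or min(780/(x1-x0),580/(y1-y0))
    cv2.imwrite(name,cv2.resize(p[y0:y1,x0:x1,::-1],None,fx=s,fy=s,interpolation=cv2.INTER_CUBIC))
E
python3 - <<'E'
from h import *
p,d=r.capture("side"); np.save("side_d.npy",d); np.save("side_p.npy",p)
c=cal("side")
crop(p,220,95,350,205,"pics/side_tray.png"); crop(p,300,250,410,345,"pics/side_jig.png")
print(onz(c,[[291.4,153.7]],.039),onz(c,[[285.9,143.2]],.005),onz(c,[[366.7,271.1]],.01))
C=cloud(c,d)
for px in [(291,154),(292,147),(270,165),(310,157),(285,180),(372,270),(350,300),(320,325),(390,330),(355,340)]:
    print(px,C[px[1],px[0]].round(4))
for n in ["scene"]:
    p,d=r.capture(n); c=cal(n); np.save("scene_d.npy",d)
    print(onz(c,[[278.5,179.6]],.039),onz(c,[[276.1,183.6]],.005),onz(c,[[279.9,180.9]],.005),onz(c,[[381,245.9]],.01))
    crop(p,210,150,335,220,"pics/scene_tray.png"); crop(p,335,225,440,300,"pics/scene_jig.png")
E
```

```text
[[0.54290487 0.2654256  0.039     ]] [[0.56065623 0.32541539 0.005     ]] [[ 0.54149581 -0.07781436  0.01      ]]
(291, 154) [0.5431 0.2677 0.0351]
(292, 147) [0.5474 0.271  0.0568]
(270, 165) [0.4868 0.2748 0.0171]
(310, 157) [0.5829 0.2409 0.0284]
(285, 180) [0.5014 0.2231 0.0064]
(372, 270) [ 0.543  -0.088   0.0364]
(350, 300) [ 0.4725 -0.1161  0.012 ]
(320, 325) [ 0.4229 -0.0995 -0.1548]
(390, 330) [ 0.5137 -0.2108  0.0017]
(355, 340) [ 0.4385 -0.1918 -0.0005]
[[0.548189   0.27596777 0.039     ]] [[0.56786406 0.30717715 0.005     ]] [[0.58604673 0.31012281 0.005     ]] [[ 0.53244962 -0.07376134  0.01      ]]
```

View pics/side_tray.png

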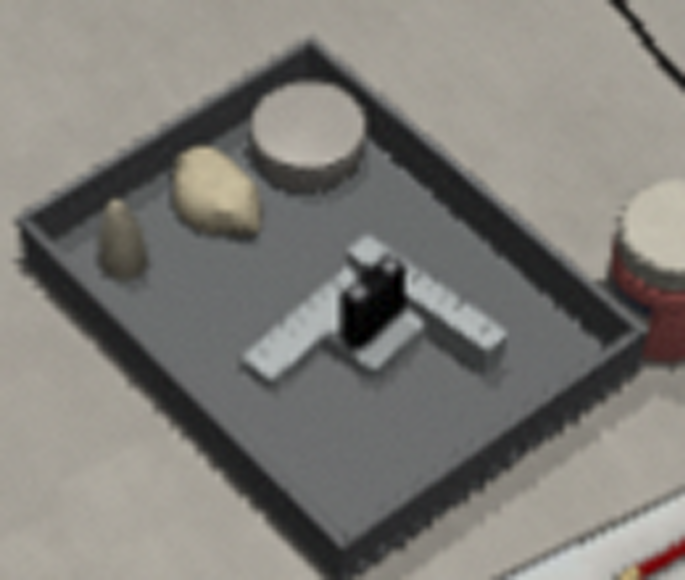

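View pics/side_jig.png

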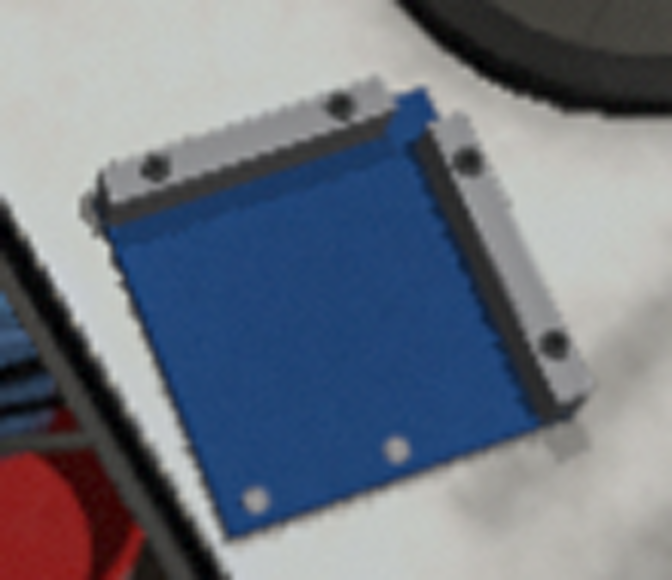

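View pics/scene_tray.png

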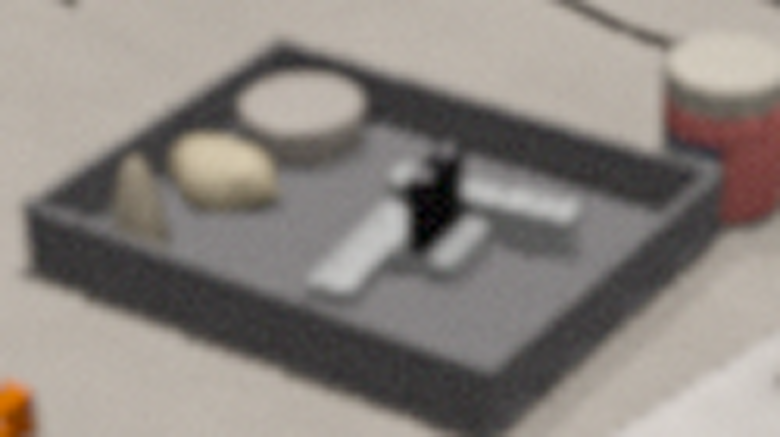

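The crops confirm it. The aluminium square with the black grip is the only one in the tray. Its outer corner is at side (290,142), with the flat leg towards (270,163) and the thick stock towards (314,161). I'll get rough axes now, then look with the wrist camera.

```bash
python3 - <<'E'
from h import *
c=cal("side")
s=780/130; s=min(780/130,580/110); f=lambda x,y:(220+x/s,95+y/s)
# flat leg top z .015 ; corner(370,240 top of stock .027)
A=onz(c,[f(262,368)],.015)[0]; B=onz(c,[f(368,240)],.027)[0]; G=onz(c,[f(375,285)],.05)[0]; S=onz(c,[f(495,345)],.027)[0]
print(A,B,S,G)
s2=min(780/110,580/95); g=lambda x,y:(300+x/s2,250+y/s2)
# inner top edges of fences z=.036
e=onz(c,[g(108,207),g(388,120)],.036); print(e, np.degrees(np.arctan2(*(e[1]-e[0])[[1,0]])))
e=onz(c,[g(428,125),g(548,400)],.036); print(e, np.degrees(np.arctan2(*(e[1]-e[0])[[1,0]])))
# tin
print("tin",onz(c,[f(308,120)],.027),"cone",onz(c,[f(122,265)],.005),"lump",onz(c,[f(213,200)],.015))
E
```

```text
[0.48712263 0.27719304 0.015     ] [0.56501607 0.31275686 0.027     ] [0.58654955 0.22784439 0.027     ] [0.54509768 0.2710839  0.05      ]
[[ 0.42471944 -0.05825532  0.036     ]
 [ 0.52758277 -0.07829647  0.036     ]] -11.024978857527374
[[ 0.53890674 -0.0867673   0.036     ]
 [ 0.51874887 -0.18918904  0.036     ]] -101.13421092637499
tin [[0.57677964 0.39612521 0.027     ]] cone [[0.45879049 0.37408327 0.005     ]] lump [[0.51440747 0.38171213 0.015     ]]
```

```bash
cat >> h.py <<'E'
def q(yaw_deg): # tool down, tool x at this yaw
    y=np.radians(yaw_deg); x=np.array([np.cos(y),np.sin(y),0]); z=np.array([0,0,-1.]); 
    return R.from_matrix(np.c_[x,np.cross(z,x),z]).as_quat()
E
python3 - <<'E'
from h import *
print(r.current_qpos())
for yaw in (15,195):
    print(yaw,r.ik([.545,.27,.2],q(yaw)),r.ik([.545,.27,.034],q(yaw)))
for yaw in (-11,169):
    print(yaw,r.ik([.49,-.105,.2],q(yaw)),r.ik([.49,-.105,.038],q(yaw)))
t=r.current_time_s()
r.goto([.53,.24,.24],q(195)); print(r.current_time_s()-t)
r.command_gripper(.05); print(r.current_time_s()-t)
c=cal("wrist");p,d=r.capture("wrist"); np.savez("w1.npz",p=p,d=d,rv=c[2],tv=c[3])
cv2.imwrite("pics/w1.png",p[:,:,::-1])
for qn in ["square_grip","square_corner"]: print(qn,[(np.round(x['at'],1),round(x['conf'],2)) for x in r.tip_of("wrist",qn)])
print(-cv2.Rodrigues(c[2])[0].T@c[3])
E
```

```text
[-1.19419812  0.41107002 -0.01266412  1.59622186  0.0055919   1.13433241
 -0.08217255]
15 [-0.94498372  0.47582187  0.5623906   1.73150084 -0.29101887  1.01835823
 -1.58738308] [-0.8670284   0.69114592  0.4618274   1.83763645 -0.44682347  0.71724146
 -1.46329514]
195 [-5.37777504e-01  4.33958698e-01 -2.39602321e-03  1.70284364e+00
  1.19358432e-03  1.00479173e+00  1.29200420e+00] [-0.50967157  0.64538144 -0.04123827  1.81169605  0.03919111  0.6853002
  1.25962424]
-11 [-0.66277552  0.38357874  0.99459244  2.00216511 -0.39292784  0.96068889
 -1.23277906] [-0.36120647  0.5944013   0.62282793  2.10833202 -0.59878396  0.61821586
 -1.07976635]
169 [-0.39789546  0.29220354  0.62512254  1.98934332 -0.21284292  0.92400385
  1.71513823] [-0.17363789  0.53815899  0.36873314  2.09681398 -0.35229439  0.5649871
  1.82659367]
1.5417
1.9832999999999998
square_grip [(array([301.3, 207.9]), 0.93), (array([516.7,   0. ]), 0.78), (array([383.7, 243.8]), 0.29)]
square_corner [(array([329.6, 221.5]), 0.68), (array([ 22. , 121.2]), 0.64)]
[0.46059443 0.22152883 0.35765781]
```

View pics/w1.png

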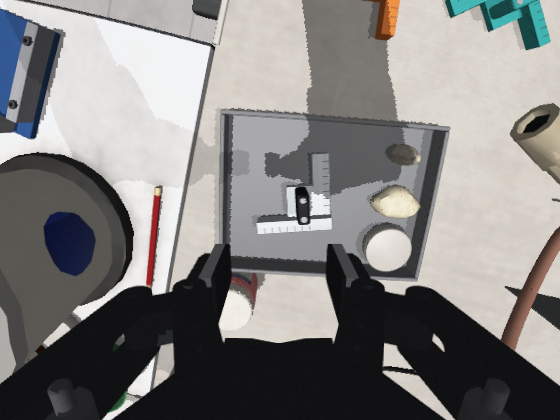

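The wrist view shows the black grip at about (303,204), the corner at (330,228), the flat leg running up to (320,155) and the stock running left to (258,228). Tin, lump and cone are on the right, clear of the grip. Now an enlarged crop for an accurate fit.

```bash
python3 - <<'E'
from h import *
w=np.load("w1.npz"); crop(w['p'],240,140,350,245,"pics/w1c.png",5.5)
E
```

```text
(no output)
```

View pics/w1c.png

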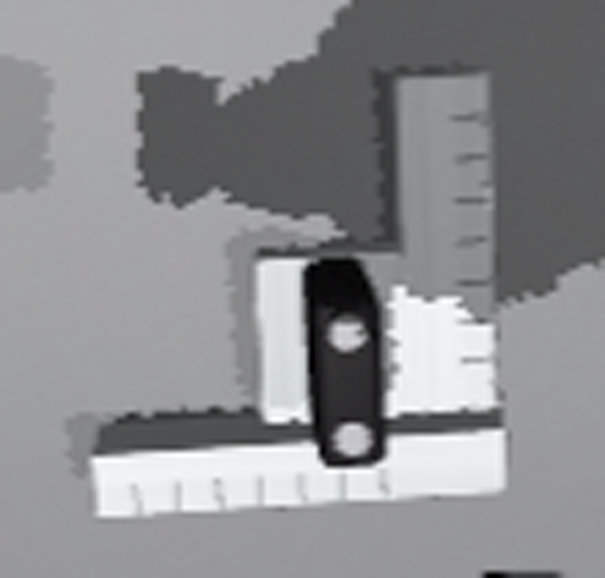

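```bash
python3 - <<'E'
from h import *
from scipy.optimize import least_squares
w=np.load("w1.npz"); K,D,_,_=cal("wrist"); c=(K,D,w['rv'],w['tv'])
M=np.array([[-55,35,10],[-55,15,10],[35,35,22],[20,35,22],[20,-55,22],[35,-55,22]])/1000
px=np.array([[489,73],[398,73],[505,490],[502,430],[94,455],[98,517]])/5.5+[240,140]-.4
def f(v,full=False):
    y=np.radians(v[2]); Rm=np.array([[np.cos(y),-np.sin(y),0],[np.sin(y),np.cos(y),0],[0,0,1]])
    P=M@Rm.T+[v[0],v[1],v[3] if len(v)>3 else .005]
    return (proj(c,P)-px).ravel()
s=least_squares(f,[.545,.27,15]); print(s.x,s.fun.reshape(-1,2).round(1))
s=least_squares(f,[.545,.27,15,.005]); print(s.x,s.fun.round(1))
C=cloud(c,w['d']); 
for u,v in [(303,202),(303,218),(280,228),(318,165)]: print(u,v,C[v,u].round(4))
E
```

```text
[ 0.54375878  0.27171957 18.67833962] [[ 0.3 -0.3]
 [-0.4  0.8]
 [ 0.4  0.4]
 [ 0.8 -0.5]
 [-0.7 -0.4]
 [-0.3  0.1]]
[5.44058153e-01 2.71915569e-01 1.86762191e+01 3.71447370e-03] [ 0.2 -0.1 -0.5  1.   0.3  0.3  0.7 -0.6 -0.5 -0.5 -0.1 -0.1]
303 202 [0.5358 0.2691 0.053 ]
303 218 [0.5528 0.2739 0.0543]
280 228 [0.5803 0.2556 0.0272]
318 165 [0.4975 0.2794 0.0148]
```

The fit agrees: grip at (0.5438, 0.2717), yaw 18.7°, tops at 15/27/53 mm as expected. Grasp and lift.

```bash
python3 - <<'E'
from h import *
t=r.current_time_s(); Q=q(198.68)
r.goto([.5438,.2717,.13],Q)
r.move_l([.5438,.2717,.045],max_speed=.08)
print(r.current_tcp_pos(),r.current_wrist_force())
r.command_gripper(0.0)
print(r.current_grip_width(),r.current_wrist_force())
r.move_l([.5438,.2717,.23],max_speed=.12)
print(r.current_tcp_pos(),r.current_grip_width(),r.current_wrist_force(),r.current_moment(),r.current_time_s(),r.current_time_s()-t)
for n in ["side","wrist"]:
    p,d=r.capture(n); cv2.imwrite(f"pics/{n}2.png",p[:,:,::-1])
E
```

```text
[0.54417379 0.27191392 0.0455252 ] [ 0.05652982 -0.3711881  -1.22157313]
0.012873595428912978 [-0.61594259 -0.31440136  4.67991567]
[0.5434567  0.27153111 0.22918058] 0.013346121497070075 [ 0.15972446  0.62476548 -2.33672953] [-0.01709806  0.03298177  0.00208229] 6.8417 3.8584000000000005
```

View pics/wrist2.png

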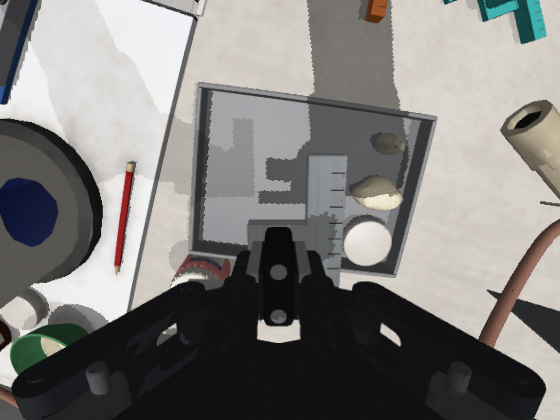

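View pics/side2.png

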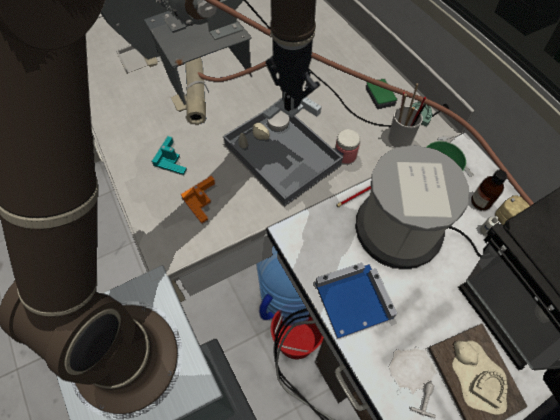

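Gripped: width 13.3 mm and 2.3 N of weight, with the square hanging level. The other things haven't moved. Next, a vantage beside the jig to measure it with the wrist camera.

```bash
python3 - <<'E'
from h import *
t=r.current_time_s()
r.goto([.45,.03,.25],q(180)); print(r.current_time_s()-t, r.current_tcp_pos(), R.from_quat(r.current_ee_rot()).as_matrix()[:,0])
c=cal("wrist");p,d=r.capture("wrist"); np.savez("w3.npz",p=p,d=d,rv=c[2],tv=c[3])
cv2.imwrite("pics/w3.png",p[:,:,::-1])
print(r.tip_of("wrist","jig_corner"))
E
```

```text
1.0166000000000004 [0.45086114 0.03147394 0.25023236] [-0.99999677 -0.00229542 -0.00109148]
[{'at': [195.3, 246.4], 'conf': 0.66}]
```

View pics/w3.png

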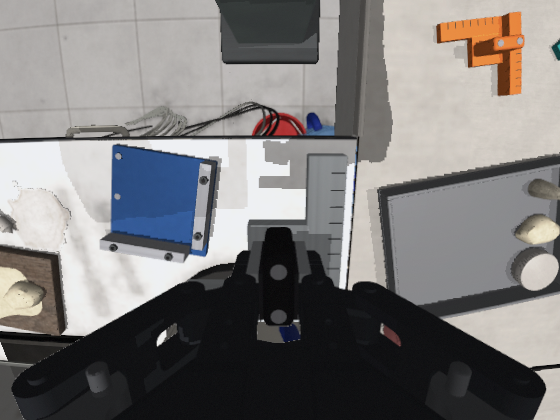

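The jig is fully visible. The plate runs from (110,145) to (205,255), the left fence stands at the right (205,205), the far fence at the bottom (145,247), and the inner corner is near (194,243). I'll crop and fit.

```bash
python3 - <<'E'
from h import *
w=np.load("w3.npz"); crop(w['p'],90,135,230,270,"pics/w3c.png",4.3); crop(w['p'],240,140,360,240,"pics/w3s.png",5)
E
```

```text
(no output)
```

View pics/w3c.png

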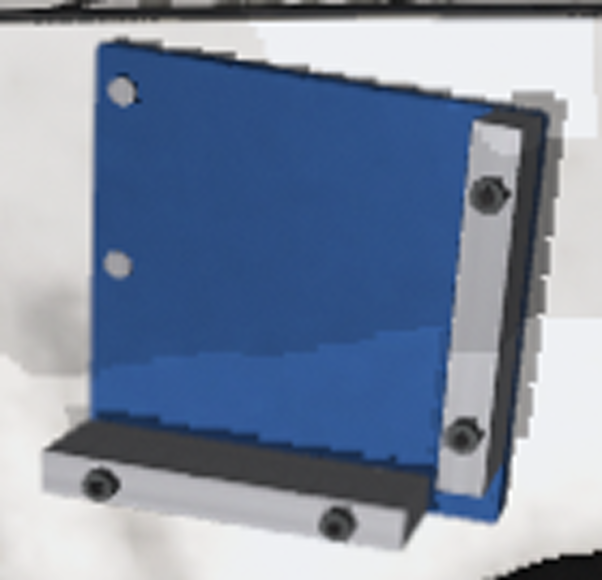

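View pics/w3s.png

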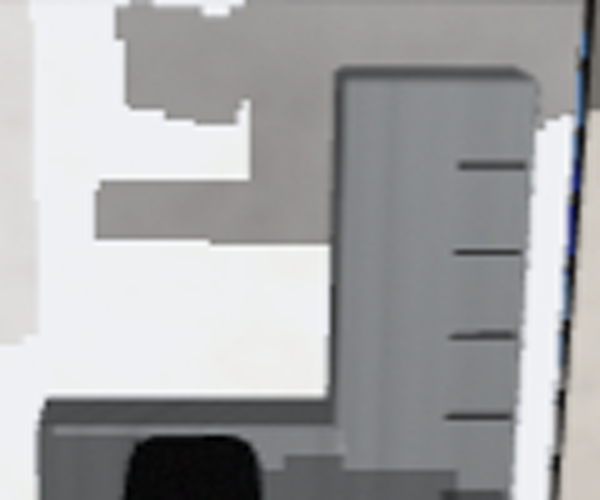

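```bash
python3 - <<'E'
from h import *
from scipy.optimize import least_squares
w=np.load("w3.npz"); K,D,_,_=cal("wrist"); c=(K,D,w['rv'],w['tv'])
M=np.array([[-116,-116,0],[-116,14,0],[14,14,0],[0,-116,0],[0,-8,0],[0,-116,26],[0,-8,26],[14,-116,26],[14,-8,26],[-116,0,26],[-116,14,26],[-8,0,26],[-8,14,26]])/1000
px=np.array([[100,42],[547,110],[498,522],[95,416],[433,467],[44,453],[408,511],[45,490],[404,549],[474,121],[522,128],[438,490],[487,496]])/4.3+[90,135]-.4
def P(v): 
    y=np.radians(v[2]); return M@np.array([[np.cos(y),-np.sin(y),0],[np.sin(y),np.cos(y),0],[0,0,1]]).T+[v[0],v[1],v[3] if len(v)>3 else .01]
f=lambda v:(proj(c,P(v))-px).ravel()
for x0 in ([.54,-.08,-11],[.54,-.08,-11,.01]):
    s=least_squares(f,x0,loss='soft_l1',x_scale=[.01,.01,1,.01][:len(x0)]); print(s.x); print(s.fun.reshape(-1,2).round(1).tolist())
# square in hand
T=r.current_tcp_pos(); Rm=R.from_quat(r.current_ee_rot()).as_matrix()
tc=lambda S: T+(np.array(S)*[-1,1,-1]+[0,0,.040])@Rm.T   # nominal: underside origin 40mm ahead of tcp
S=np.array([[-55,35,10],[-55,15,10],[-55,15,0]])/1000
print("hand pred",proj(c,tc(S)).round(1).tolist(),"seen",(np.array([[530,76],[342,76],[340,66]])/5+[240,140]-.4).tolist())
C=cloud(c,w['d']); print(C[165,312],C[165,325],C[200,325])
# side/scene check
for n in("side","scene"):
    print(n,r.capture(n) and proj(cal(n),P(s.x)).round(1)[[0,4,9]].tolist(), proj(cal(n),[s.x[0],s.x[1],.01]))
E
```

```text
[ 0.53929782 -0.07746359 -9.59814023]
[[-1.0, -0.5], [-0.3, 0.7], [0.6, 0.6], [-0.9, 0.1], [0.3, 1.3], [-0.1, -1.0], [0.2, -0.4], [-0.2, 0.5], [0.3, 0.8], [-0.1, -0.8], [0.9, -0.4], [0.1, -0.3], [-0.1, 0.1]]
[ 5.40062367e-01 -7.83698891e-02 -9.63740812e+00  7.64727475e-03]
[[-0.5, -0.0], [-0.5, 1.1], [0.4, 0.3], [-0.6, -0.1], [0.2, 1.1], [0.3, -1.2], [0.1, -0.7], [0.2, 0.2], [0.2, 0.4], [-0.3, -0.4], [0.7, 0.0], [-0.0, -0.5], [-0.3, -0.1]]
hand pred [[349.4, 154.5], [309.6, 154.4], [307.7, 152.3]] seen [[345.6, 154.79999999999998], [308.0, 154.79999999999998], [307.6, 152.79999999999998]]
[0.40106064 0.0478416  0.21983786] [0.40119301 0.05458902 0.21881048] [0.41941205 0.05524687 0.21970057]
side [[337.6, 338.9], [367.6, 275.2], [318.2, 284.4]] [[366.30336984 271.59903611]]
scene [[386.6, 298.0], [387.1, 247.8], [347.4, 257.1]] [[384.61841954 245.2597312 ]]
```

```bash
python3 - <<'E'
from h import *
from scipy.optimize import least_squares
w=np.load("w3.npz"); K,D,_,_=cal("wrist"); c=(K,D,w['rv'],w['tv'])
T=r.current_tcp_pos(); Rm=R.from_quat(r.current_ee_rot()).as_matrix()
tc=lambda S: T+(np.array(S)*[-1,1,-1]+[0,0,.040])@Rm.T
S=np.array([[-50,35,10],[-22,35,10],[-50,15,10],[-26,15,10],[-55,25,10]])/1000
print(((proj(c,tc(S))+.4-[240,140])*5).round(0).tolist())
p=np.load("side_p.npy"); cs=cal("side")
v=[.5393,-.0775,-9.6]
def tw(v,M,z=.01):
    y=np.radians(v[2]); return np.array(M)/1000@np.array([[np.cos(y),-np.sin(y),0],[np.sin(y),np.cos(y),0],[0,0,1]]).T+[v[0],v[1],z]
sc=6
def draw(p,c,v,x0,y0,x1,y1,sc,name):
    im=cv2.resize(p[y0:y1,x0:x1,::-1],None,fx=sc,fy=sc,interpolation=cv2.INTER_CUBIC)
    for L in ([[-116,-116,0],[-116,14,0],[14,14,0],[14,-116,0]],[[0,-116,26],[0,-8,26],[14,-8,26],[14,-116,26]],[[-116,0,26],[-8,0,26],[-8,14,26],[-116,14,26]]):
        q_=((proj(c,tw(v,L))+.5-[x0,y0])*sc).astype(int); cv2.polylines(im,[q_],True,(0,0,255),1)
    cv2.imwrite(name,im)
draw(p,cs,v,300,250,410,345,6,"pics/ov_side.png")
draw(w['p'],c,v,90,135,230,270,4.3,"pics/ov_w.png")
E
```

```text
[[542.0, 121.0], [526.0, 384.0], [345.0, 121.0], [339.0, 348.0], [446.0, 71.0]]
```

View pics/ov_side.png

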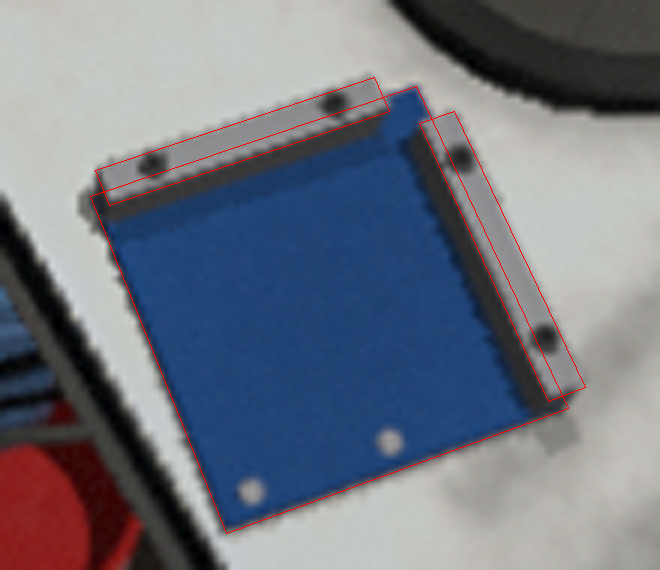

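View pics/ov_w.png

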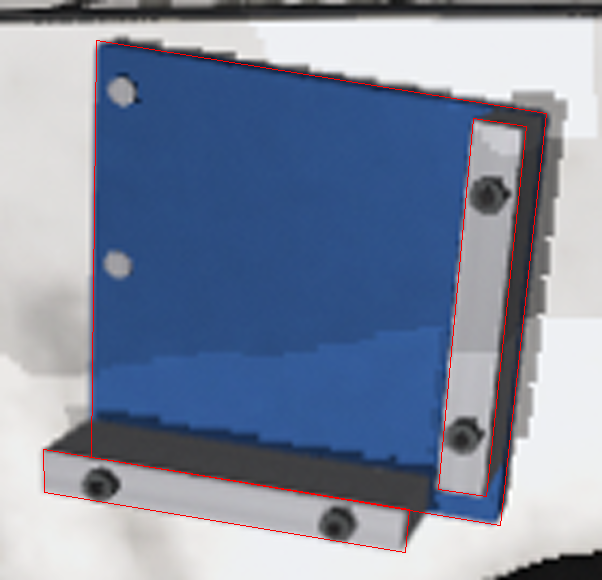

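Overlays line up within about 1 px in both cameras: jig corner (0.5393, -0.0775), yaw -9.6°. I'll lower 12 mm short of both fences, watching the force.

```bash
cat >> h.py <<'E'
J=np.array([.5393,-.0775]); JY=-9.6
def jR():
    y=np.radians(JY); return np.array([[np.cos(y),-np.sin(y)],[np.sin(y),np.cos(y)]])
def tgt(a,b,z): # grip pos in jig frame (mm relative to seated), tcp z
    return np.r_[J+jR()@(np.array([a,b])/1000-.035),z]
def st(F0=np.zeros(3)):
    F=np.array(r.current_wrist_force())-F0; P=np.array(r.current_tcp_pos())
    pj=(jR().T@(P[:2]-J)+.035)*1000; Fj=jR().T@F[:2]
    x=R.from_quat(r.current_ee_rot()).as_matrix()
    return dict(t=round(r.current_time_s(),2),pj=pj.round(2).tolist(),z=round(P[2]*1000,2),F=np.r_[Fj,F[2]].round(2).tolist(),yaw=round(float(np.degrees(np.arctan2(-x[1,0],-x[0,0]))),2),tilt=np.round(np.degrees(x[:2,2]),2).tolist())
E
python3 - <<'E'
from h import *
Q=q(180+JY)
r.goto(tgt(-12,-12,.14),Q); print(st())
r.move_l(tgt(-12,-12,.062),max_speed=.08); r.dwell(.3)
F0=np.array(r.current_wrist_force()); np.save("F0.npy",F0); print(F0,st(F0))
for z in np.arange(.059,.045,-.0015):
    r.move_l(tgt(-12,-12,z),max_speed=.02); s=st(F0); print(s)
    if s['F'][2]>3: break
p,d=r.capture("side"); crop(p,280,200,430,345,"pics/side4.png",4)
E
```

```text
{'t': 8.93, 'pj': [-11.85, -11.37], 'z': np.float64(139.84), 'F': [0.35, -0.24, -0.75], 'yaw': -9.57, 'tilt': [-0.03, 0.02]}
[-0.22757379  0.1135707  -1.81239125] {'t': 10.35, 'pj': [-11.83, -11.97], 'z': np.float64(62.3), 'F': [0.0, 0.0, 0.0], 'yaw': -9.6, 'tilt': [0.03, -0.0]}
{'t': 10.65, 'pj': [-12.15, -12.04], 'z': np.float64(58.8), 'F': [0.25, -0.24, 0.2], 'yaw': -9.6, 'tilt': [-0.02, 0.0]}
{'t': 10.9, 'pj': [-12.1, -11.99], 'z': np.float64(57.36), 'F': [-0.29, -0.51, -0.67], 'yaw': -9.6, 'tilt': [-0.01, 0.0]}
{'t': 11.15, 'pj': [-12.09, -11.99], 'z': np.float64(55.88), 'F': [-0.28, -0.4, -0.41], 'yaw': -9.6, 'tilt': [-0.01, 0.0]}
{'t': 11.4, 'pj': [-12.07, -11.96], 'z': np.float64(54.41), 'F': [0.71, -0.84, -0.38], 'yaw': -9.6, 'tilt': [-0.01, 0.0]}
{'t': 11.65, 'pj': [-12.06, -12.0], 'z': np.float64(52.91), 'F': [-0.04, -0.88, -0.45], 'yaw': -9.6, 'tilt': [-0.01, 0.0]}
{'t': 11.9, 'pj': [-12.07, -11.98], 'z': np.float64(51.42), 'F': [-0.17, -0.21, -0.58], 'yaw': -9.6, 'tilt': [-0.01, 0.0]}
{'t': 12.15, 'pj': [-11.81, -12.03], 'z': np.float64(50.49), 'F': [-1.49, -0.64, 7.79], 'yaw': -9.61, 'tilt': [0.03, 0.01]}
```

View pics/side4.png

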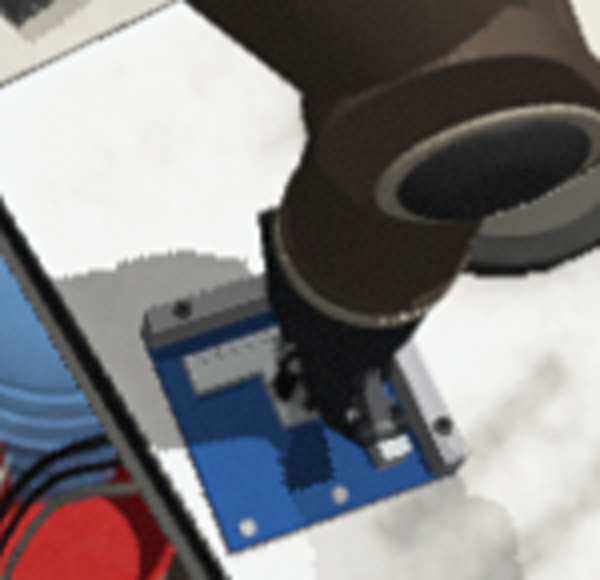

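Flat contact with the plate at TCP z ≈ 50.4 mm, as expected, and stiffness is about 14 N/mm. I'll ease the down-force and push into the left fence (+y), then the far fence (+x), in small steps.

```bash
python3 - <<'E'
from h import *
F0=np.load("F0.npy"); z=.0503; a=b=-12.
r.move_l(tgt(a,b,z),max_speed=.02); print(st(F0))
step=1.5
for k in range(40):
    if b>-3.6: step=.5
    b+=step; r.move_l(tgt(a,b,z),max_speed=.02); s=st(F0); print(b,s['pj'],s['z'],s['F'],s['yaw'],s['t'])
    if s['F'][1]<-9 or b>4: break
np.save("cmd.npy",[a,b,z])
E
```

```text
{'t': 12.45, 'pj': [-11.89, -12.01], 'z': np.float64(50.48), 'F': [-0.76, -0.59, 5.2], 'yaw': -9.6, 'tilt': [0.02, 0.0]}
-10.5 [-11.68, -10.82] 50.48 [0.63, -1.72, 5.89] -9.62 12.7
-9.0 [-11.63, -9.22] 50.48 [-0.13, -2.98, 6.75] -9.61 12.95
-7.5 [-11.66, -7.58] 50.49 [0.75, -2.91, 7.86] -9.61 13.2
-6.0 [-11.69, -5.97] 50.48 [0.54, -3.39, 7.44] -9.6 13.45
-4.5 [-11.71, -4.43] 50.47 [1.13, -3.7, 7.31] -9.6 13.7
-3.0 [-11.71, -2.93] 50.48 [0.65, -3.84, 7.87] -9.6 13.95
-2.5 [-11.7, -2.57] 50.48 [0.57, -3.63, 6.77] -9.61 14.2
-2.0 [-11.7, -2.14] 50.48 [0.71, -4.77, 7.23] -9.61 14.45
-1.5 [-11.71, -1.61] 50.49 [-0.15, -4.54, 7.79] -9.61 14.7
-1.0 [-11.71, -1.14] 50.49 [-0.29, -3.91, 7.62] -9.61 14.95
-0.5 [-11.71, -0.63] 50.48 [0.64, -4.55, 7.02] -9.61 15.2
0.0 [-11.73, -0.13] 50.48 [0.72, -4.65, 7.63] -9.61 15.45
0.5 [-11.71, 0.27] 50.47 [-0.05, -4.29, 7.02] -9.62 15.7
1.0 [-11.77, 0.35] 50.49 [-0.48, -5.82, 7.33] -9.64 15.95
1.5 [-11.8, 0.38] 50.49 [-0.15, -8.17, 6.97] -9.67 16.2
2.0 [-11.76, 0.44] 50.52 [-0.37, -9.21, 8.19] -9.7 16.45
```

```bash
python3 - <<'E'
from h import *
F0=np.load("F0.npy"); a,b,z=np.load("cmd.npy"); b=1.5
step=1.5
for k in range(40):
    if a>-3.1: step=.5
    a+=step; r.move_l(tgt(a,b,z),max_speed=.02); s=st(F0); print(a,s['pj'],s['z'],s['F'],s['yaw'],s['t'],np.round(r.current_moment(),2))
    if s['F'][0]<-11 or a>4: break
np.save("cmd.npy",[a,b,z])
E
```

```text
-10.5 [-11.75, 0.39] 50.47 [-6.0, -6.81, 14.61] -9.68 16.7 [-1.18  1.17 -0.08]
-9.0 [-11.67, 0.41] 50.5 [-10.24, -6.18, 20.72] -9.69 16.95 [-1.03  2.1  -0.11]
-7.5 [-11.54, 0.4] 50.54 [-14.8, -7.44, 27.27] -9.69 17.2 [-0.83  2.98 -0.05]
```

Pushing x also raises the downward load, because the arm's compliance couples x into z, so friction sticks the square. I'll unload it, lift 2 mm, shift to just short of both fences, lower again, then push while regulating the down-force.

```bash
python3 - <<'E'
from h import *
F0=np.load("F0.npy")
def go(a,b,z,v=.02):
    r.move_l(tgt(a,b,z),max_speed=v); s=st(F0); print(np.round([a,b,z*1000],2),s['pj'],s['z'],s['F'],s['yaw'],s['tilt'],s['t'],np.round(r.current_moment(),2)); return s['F']
go(-11.7,1,.0505); go(-11.7,-1.2,.0525)
F=go(-6,-1.2,.0525)
if abs(F[0])<5: F=go(-2,-1.2,.0525)
r.dwell(.2); F=go(-2,-1.2,.0525)
z=.0525
for k in range(8):
    z-=.0004; F=go(-2,-1.2,z)
    if F[2]>2.5: break
np.save("cmd.npy",[-2,-1.2,z])
E
```

```text
[-11.7   1.   50.5] [-12.16, 0.41] 50.5 [-1.75, -7.22, 8.48] -9.65 [-0.04, -0.02] 17.56 [-1.07  0.52 -0.14]
[-11.7  -1.2  52.5] [-12.07, -0.4] 52.14 [0.16, -0.45, 0.4] -9.55 [-0.05, 0.04] 17.86 [0.02 0.02 0.01]
[-6.  -1.2 52.5] [-5.92, -1.14] 52.42 [0.47, -0.49, -0.4] -9.59 [-0.01, 0.0] 18.29 [ 0.01  0.04 -0.01]
[-2.  -1.2 52.5] [-1.85, -1.19] 52.5 [0.54, -0.32, -0.36] -9.6 [0.0, -0.0] 18.64 [ 0.04  0.   -0.04]
[-2.  -1.2 52.5] [-2.0, -1.19] 52.52 [0.78, 0.54, 0.12] -9.6 [0.0, 0.0] 19.09 [0.   0.06 0.  ]
[-2.  -1.2 52.1] [-2.05, -1.21] 52.06 [0.87, -0.32, -0.44] -9.6 [-0.01, 0.0] 19.34 [ 0.01  0.03 -0.04]
[-2.  -1.2 51.7] [-2.02, -1.19] 51.67 [0.58, 0.15, -0.99] -9.6 [-0.0, -0.0] 19.59 [ 0.04  0.04 -0.03]
[-2.  -1.2 51.3] [-2.02, -1.19] 51.28 [0.1, -0.38, -0.07] -9.6 [-0.0, 0.0] 19.84 [0.02 0.01 0.01]
[-2.  -1.2 50.9] [-2.01, -1.19] 50.88 [0.26, 0.22, -0.11] -9.6 [-0.0, 0.0] 20.09 [-0.04 -0.03  0.  ]
[-2.  -1.2 50.5] [-1.95, -1.21] 50.52 [0.09, -0.78, -0.12] -9.6 [0.01, -0.0] 20.34 [ 0.02 -0.06 -0.04]
[-2.  -1.2 50.1] [-1.99, -1.2] 50.48 [-2.06, 0.83, 7.01] -9.61 [0.01, 0.01] 20.59 [0.07 0.43 0.03]
```

```bash
cat > push.py <<'E'
from h import *
F0=np.load("F0.npy")
class S: pass
c=S(); c.a,c.b,c.z=np.load("cmd.npy")
def go():
    r.move_l(tgt(c.a,c.b,c.z),max_speed=.02); s=st(F0); F=s['F']
    print(np.round([c.a,c.b,c.z*1000],2),s['pj'],s['z'],F,s['yaw'],s['tilt'],s['t'],np.round(r.current_moment(),2))
    np.save("cmd.npy",[c.a,c.b,c.z]); return F
def zreg(F,want=4): c.z+=float(np.clip((F[2]-want)/20,-.3,.3))/1000
E
python3 - <<'E'
from push import *
F=go(); 
for k in range(22):
    zreg(F); c.a+=.4; F=go()
    if F[0]<-11: break
E
```

```text
[-2.  -1.2 50.1] [-1.97, -1.21] 50.48 [-2.45, -0.28, 7.02] -9.61 [0.01, 0.01] 20.84 [ 0.04  0.43 -0.01]
[-1.6  -1.2  50.25] [-1.96, -1.21] 50.48 [-3.45, -1.27, 8.3] -9.61 [-0.03, 0.02] 21.09 [ 0.1   0.71 -0.01]
[-1.2  -1.2  50.47] [-1.3, -1.21] 50.48 [-2.48, -0.11, 5.8] -9.6 [-0.01, 0.0] 21.34 [0.08 0.36 0.01]
[-0.8  -1.2  50.56] [-0.93, -1.19] 50.5 [-2.12, -0.03, 5.59] -9.6 [-0.02, 0.0] 21.59 [ 0.05  0.5  -0.01]
[-0.4  -1.2  50.64] [-0.0, -1.18] 50.53 [0.87, 0.4, -0.18] -9.6 [0.04, -0.01] 21.84 [0.04 0.03 0.03]
[-0.   -1.2  50.43] [-0.02, -1.17] 50.49 [-1.73, -0.27, 4.13] -9.6 [-0.0, 0.0] 22.09 [0.07 0.36 0.01]
[ 0.4  -1.2  50.43] [0.03, -1.19] 50.51 [-4.77, 0.87, 7.07] -9.6 [-0.04, 0.01] 22.34 [0.13 0.67 0.01]
[ 0.8  -1.2  50.59] [0.46, -1.15] 50.53 [-4.21, 0.22, 4.55] -9.61 [-0.04, 0.01] 22.59 [ 0.18  0.83 -0.05]
[ 1.2  -1.2  50.61] [0.47, -1.13] 50.52 [-5.53, 0.67, 7.4] -9.61 [-0.08, 0.03] 22.84 [ 0.21  1.11 -0.14]
[ 1.6  -1.2  50.78] [0.5, -1.17] 50.55 [-5.65, 0.72, 6.96] -9.61 [-0.12, 0.03] 23.09 [ 0.31  1.18 -0.15]
[ 2.   -1.2  50.93] [0.55, -1.13] 50.59 [-6.6, 0.34, 6.22] -9.62 [-0.16, 0.04] 23.34 [ 0.37  1.25 -0.16]
[ 2.4  -1.2  51.04] [0.57, -1.11] 50.59 [-8.6, 1.01, 7.06] -9.62 [-0.2, 0.05] 23.59 [ 0.34  1.48 -0.15]
[ 2.8 -1.2 51.2] [0.58, -1.11] 50.62 [-7.4, 0.16, 6.95] -9.62 [-0.25, 0.06] 23.84 [ 0.43  1.59 -0.17]
[ 3.2  -1.2  51.34] [0.59, -1.12] 50.63 [-8.79, 0.49, 7.46] -9.62 [-0.29, 0.07] 24.09 [ 0.44  1.78 -0.21]
[ 3.6  -1.2  51.52] [0.62, -1.1] 50.68 [-10.16, 1.33, 6.62] -9.62 [-0.33, 0.08] 24.34 [ 0.45  1.91 -0.17]
[ 4.   -1.2  51.65] [0.65, -1.1] 50.72 [-10.88, 0.55, 6.33] -9.62 [-0.37, 0.09] 24.59 [ 0.49  2.12 -0.2 ]
[ 4.4  -1.2  51.76] [0.68, -1.12] 50.72 [-11.71, -0.06, 6.28] -9.62 [-0.42, 0.1] 24.84 [ 0.5   2.28 -0.23]
```

Far-fence contact at x ≈ 0.46 mm. Now the left fence.

```bash
python3 - <<'E'
from push import *
c.a=1.6; c.z=.0507; F=go()
for k in range(22):
    zreg(F); c.b+=.5; F=go()
    if F[1]<-12: break
E
```

```text
[ 1.6 -1.2 50.7] [0.5, -1.14] 50.56 [-6.42, 1.06, 6.95] -9.61 [-0.12, 0.04] 25.14 [ 0.32  1.27 -0.12]
[ 1.6  -0.7  50.85] [0.52, -1.08] 50.56 [-5.16, -1.25, 5.55] -9.63 [-0.12, 0.01] 25.39 [ 0.    1.12 -0.19]
[ 1.6  -0.2  50.92] [0.52, -1.04] 50.57 [-4.74, -2.23, 4.9] -9.66 [-0.12, -0.02] 25.64 [-0.22  1.15 -0.14]
[ 1.6   0.3  50.97] [0.55, -0.96] 50.59 [-5.31, -2.52, 4.12] -9.67 [-0.12, -0.05] 25.89 [-0.47  1.11 -0.03]
[ 1.6   0.8  50.98] [0.53, -0.77] 50.58 [-5.18, -3.81, 4.33] -9.69 [-0.13, -0.06] 26.14 [-0.66  1.24 -0.07]
[ 1.6   1.3  50.99] [0.54, -0.37] 50.59 [-4.39, -5.66, 4.06] -9.69 [-0.13, -0.07] 26.39 [-0.8   1.19 -0.09]
[ 1.6  1.8 51. ] [0.56, 0.06] 50.61 [-5.12, -4.24, 3.73] -9.69 [-0.12, -0.07] 26.64 [-0.79  1.16 -0.11]
[ 1.6   2.3  50.98] [0.54, 0.41] 50.6 [-5.21, -5.39, 4.23] -9.7 [-0.12, -0.08] 26.89 [-0.94  1.21 -0.1 ]
[ 1.6   2.8  50.99] [0.53, 0.42] 50.6 [-4.86, -6.3, 4.54] -9.72 [-0.13, -0.11] 27.14 [-1.26  1.27 -0.14]
[ 1.6   3.3  51.02] [0.53, 0.47] 50.64 [-5.18, -8.5, 4.28] -9.74 [-0.13, -0.14] 27.39 [-1.53  1.23 -0.09]
[ 1.6   3.8  51.03] [0.54, 0.49] 50.65 [-5.27, -9.01, 3.11] -9.75 [-0.13, -0.16] 27.64 [-1.81  1.29 -0.03]
[ 1.6   4.3  50.99] [0.54, 0.52] 50.66 [-5.35, -10.42, 4.96] -9.78 [-0.13, -0.19] 27.89 [-2.04  1.42  0.01]
[ 1.6   4.8  51.04] [0.54, 0.57] 50.69 [-4.58, -12.98, 4.39] -9.79 [-0.13, -0.22] 28.14 [-2.41  1.5   0.02]
```

```bash
python3 - <<'E'
from push import *
F=go()
for k in range(14):
    zreg(F,5); c.a+=.4; F=go()
    if F[0]<-12: break
r.dwell(.5); print(st(F0),r.current_grip_width())
p,d=r.capture("side"); crop(p,290,230,410,345,"pics/side5.png",5)
w=cal("wrist");p,d=r.capture("wrist"); np.savez("w5.npz",p=p,d=d,rv=w[2],tv=w[3]);cv2.imwrite("pics/w5.png",p[:,:,::-1])
E
```

```text
[ 1.6   4.8  51.04] [0.55, 0.56] 50.69 [-5.09, -13.24, 3.57] -9.79 [-0.13, -0.22] 28.39 [-2.39  1.5  -0.01]
[ 2.    4.8  50.97] [0.51, 0.56] 50.67 [-5.89, -12.29, 7.46] -9.8 [-0.18, -0.2] 28.64 [-2.37  1.78  0.1 ]
[ 2.4   4.8  51.09] [0.55, 0.56] 50.68 [-7.13, -12.58, 7.28] -9.8 [-0.22, -0.19] 28.89 [-2.35  1.86 -0.01]
[ 2.8  4.8 51.2] [0.58, 0.55] 50.69 [-9.01, -12.09, 6.94] -9.8 [-0.26, -0.19] 29.14 [-2.31  2.05  0.02]
[ 3.2  4.8 51.3] [0.57, 0.54] 50.67 [-10.52, -12.75, 6.33] -9.8 [-0.31, -0.18] 29.39 [-2.24  2.16 -0.06]
[ 3.6   4.8  51.37] [0.57, 0.55] 50.66 [-10.85, -11.59, 7.64] -9.8 [-0.35, -0.17] 29.64 [-2.25  2.41  0.04]
[ 4.   4.8 51.5] [0.59, 0.58] 50.66 [-11.55, -12.26, 7.67] -9.8 [-0.39, -0.16] 29.89 [-2.13  2.53  0.04]
[ 4.4   4.8  51.63] [0.63, 0.58] 50.71 [-12.34, -12.13, 8.52] -9.8 [-0.43, -0.15] 30.14 [-2.14  2.61  0.03]
{'t': 30.64, 'pj': [0.61, 0.56], 'z': np.float64(50.7), 'F': [-12.83, -13.7, 8.11], 'yaw': -9.8, 'tilt': [-0.43, -0.15]} 0.013085150521131572
```

View pics/side5.png

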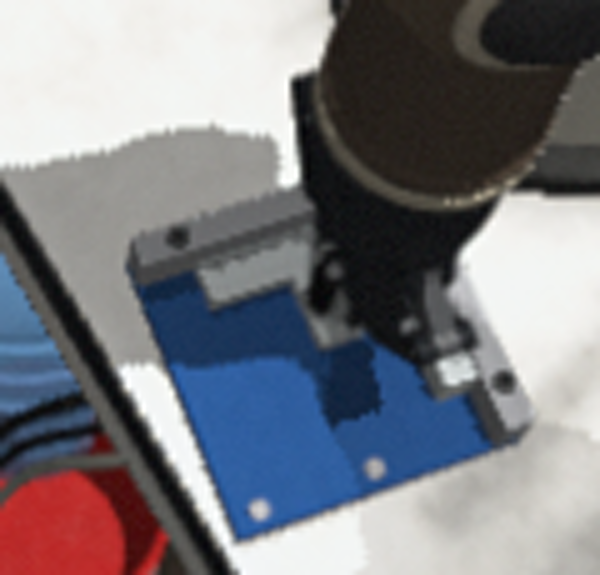

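View pics/w5.png

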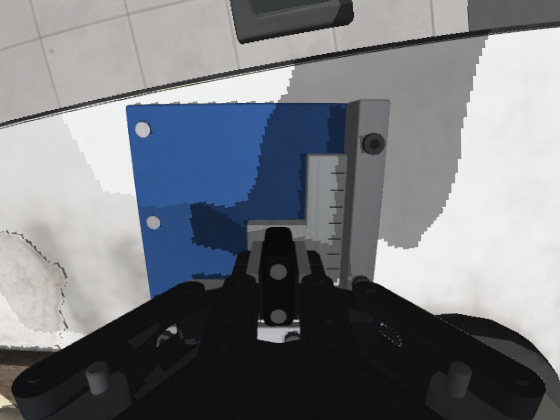

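Left fence (350-390, 100-285) and flat leg (308-345, 155-285) appear parallel and touching. I'll check this enlarged, with the depth.

```bash
python3 - <<'E'
from h import *
w=np.load("w5.npz"); crop(w['p'],230,90,400,290,"pics/w5c.png",2.95)
K,D,_,_=cal("wrist"); c=(K,D,w['rv'],w['tv']); C=cloud(c,w['d'])
m=lambda u0,u1,v0,v1: np.median(C[v0:v1,u0:u1].reshape(-1,3),0).round(4)
print("leg",m(312,328,160,166),m(312,328,270,275),"L/R",m(310,314,200,230),m(338,342,178,182))
print("plate",m(200,240,120,140),m(260,300,180,205),m(318,335,120,140),"fence",m(355,362,110,120),m(350,358,250,260))
# square yaw/pitch from leg-top plane
pts=C[160:270,312:340].reshape(-1,3); pts=pts[abs(pts[:,2]-np.median(pts[:,2]))<.004]; n=np.linalg.svd(pts-pts.mean(0))[2][2]; n*=np.sign(n[2]); print("leg normal deg",np.degrees(n[:2]).round(2),len(pts))
pts=C[115:195,200:300].reshape(-1,3); pts=pts[abs(pts[:,2]-np.median(pts[:,2]))<.004]; n=np.linalg.svd(pts-pts.mean(0))[2][2]; n*=np.sign(n[2]); print("plate normal deg",np.degrees(n[:2]).round(2))
E
```

```text
leg [ 0.4526 -0.0775  0.0203] [ 0.4945 -0.0877  0.054 ] L/R [ 0.479  -0.0854  0.0203] [ 0.463  -0.0685  0.0204]
plate [ 0.4279 -0.1255  0.0101] [ 0.4667 -0.1003  0.0101] [ 0.4375 -0.0705  0.01  ] fence [ 0.4324 -0.0594  0.0351] [ 0.4981 -0.0686  0.0361]
leg normal deg [0.14 0.12] 2887
plate normal deg [0.01 0.05]
```

View pics/w5c.png

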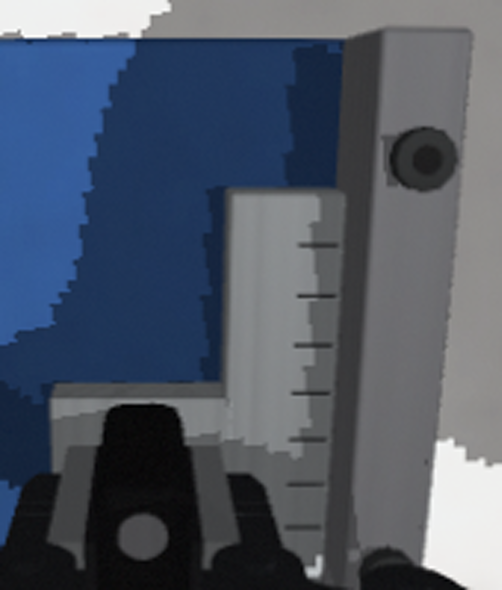

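The leg top sits at 20.3 mm (plate 10 + leg 10), tilt is under 0.2°, and there's no gap along the left fence. I'll add a little push for margin against friction, check it holds steady, and hand in.

```bash
python3 - <<'E'
from push import *
F=np.array(st(F0)['F'])
for k in range(12):
    zreg(F,6)
    if F[0]>-16.5: c.a+=.4
    if F[1]>-15.5: c.b+=.4
    if F[0]<-16.5 and F[1]<-15: break
    F=go()
r.dwell(.6)
for i in range(3): print(st(F0), r.current_grip_width(), np.abs(r.current_qd()).max()); r.dwell(.4)
E
```

```text
[ 4.8   5.2  51.71] [0.64, 0.58] 50.7 [-14.15, -13.73, 8.7] -9.81 [-0.47, -0.16] 30.99 [-2.34  2.79  0.02]
[ 5.2   5.6  51.85] [0.64, 0.59] 50.72 [-15.63, -14.14, 8.69] -9.83 [-0.52, -0.18] 31.24 [-2.57  2.96  0.05]
[ 5.6   6.   51.98] [0.63, 0.6] 50.73 [-14.94, -16.51, 8.42] -9.85 [-0.57, -0.19] 31.49 [-2.78  3.18  0.11]
[ 6.   6.  52.1] [0.68, 0.6] 50.74 [-16.2, -15.27, 9.22] -9.85 [-0.61, -0.18] 31.74 [-2.74  3.32  0.05]
[ 6.4   6.4  52.26] [0.68, 0.64] 50.76 [-17.27, -16.77, 8.54] -9.86 [-0.65, -0.2] 31.99 [-2.9   3.49  0.12]
{'t': 32.59, 'pj': [0.71, 0.66], 'z': np.float64(50.76), 'F': [-17.31, -16.7, 7.94], 'yaw': -9.86, 'tilt': [-0.65, -0.2]} 0.013446984948164766 0.001320880198835402
{'t': 32.99, 'pj': [0.68, 0.6], 'z': np.float64(50.75), 'F': [-17.03, -16.41, 7.93], 'yaw': -9.87, 'tilt': [-0.65, -0.2]} 0.013134225486092123 0.0015771349657236807
{'t': 33.39, 'pj': [0.68, 0.62], 'z': np.float64(50.74), 'F': [-16.66, -16.35, 8.44], 'yaw': -9.87, 'tilt': [-0.65, -0.2]} 0.012943361884647476 0.0017214246639177095
```

```bash
python3 - <<'E'
from push import *
w=cal("wrist");p,d=r.capture("wrist"); C=cloud(w,d)
pts=C[160:270,312:338].reshape(-1,3); med=np.median(pts[:,2]); pts=pts[abs(pts[:,2]-med)<.002]; n=np.linalg.svd(pts-pts.mean(0))[2][2]; n*=np.sign(n[2]); print(med,"leg tilt deg",np.degrees(n[:2]).round(2),len(pts))
print(st(F0))
if np.degrees(np.hypot(*n[:2]))<1.2: r.hand_in(); print("handed in",r.current_time_s())
E
```

```text
0.02036358891213376 leg tilt deg [0.26 0.67] 2673
{'t': 33.84, 'pj': [0.65, 0.6], 'z': np.float64(50.73), 'F': [-16.67, -17.42, 8.85], 'yaw': -9.87, 'tilt': [-0.65, -0.2]}
the job is handed in; nothing more can be done
the job is handed in; nothing more can be done
```

The aluminium square is seated in the blue jig, still gripped and pressed into both fences. I handed the job in at about 34 s; the hand-in gives no verdict. I picked it out of the tray by its black grip and lifted it with the gripper's TCP at 0.23 m, so its underside was about 0.19 m up. The tin, cone and lump looked undisturbed in the pictures after the lift.

**Last checks**
- **Push:** the arm reads about 17 N towards each fence and 8–9 N down, and was steady for over a second. The fence forces cannot be read directly. After friction I estimate at least 4–5 N on each.
- **Position:** the square stopped solidly within about 0.7 mm of the measured seat both ways. Its legs are within about 0.3° of the jig axes, going by the tool's yaw.
- **Flatness:** the leg top is at 20.4 mm, against 20 mm expected. The tilt measured 0.2° before the final extra push and about 0.7° after it, against a limit of 2°.
- **Grip:** finger opening is about 13 mm, so it is still held.

**What went wrong or disagreed**
- **First push stuck:** the first push towards the far fence jammed. Pushing along x drove the down-force up to 27 N, well before any fence contact. I lifted the square 2 mm, moved it close to the corner, lowered it again and pushed in small steps while holding the down-force low.
- **Jig yaw:** my rough reading from the side camera gave -11°. The wrist-camera fit gave -9.6°, and its overlay matched both pictures, so I used that.
- **Far fence not seen:** the gripper hid the contact at the far fence, so I judged that one by force and position only.

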